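# Stand the fallen glaze test tiles back up

## Robot

A 6-joint arm with a two-finger parallel gripper is mounted at the origin on the work surface. World frame = base frame: x ahead of the robot, y to its left, z up, the work surface at z = 0. Lengths are in m, angles in degrees, forces in N, time in s.
With the tool pointing down it reaches from about 0.4 to 0.825 m from the base axis. Payload 7 kg.
Tool frame: the origin (TCP) lies on the front face of the gripper's body, between the roots of the fingers; the fingertips stand 66 mm ahead of it and the grasp point (between the pads) lies 47 mm ahead of it; z points along the fingers, y is the line along which they close (so a half turn about z gives the same grasp; the last joint's range is limited). The gripper opens to 88 mm and grips with 3 to 60 N. Pads are 19 mm wide; open, the fingers measure 130 mm over their backs; the gripper's body (78 mm by 193 mm) begins 47 mm behind the grasp point.
Start: joints at [84.345, 20.546, 0.682, 0, -70.136, -16.507], TCP at [0.255, 0.625, 0.292] pointing down, gripper open.
Joint ranges: [-176.03, 176.03], [-82.01, 121.73], [-58.28, 71.71], [-173.87, 95.51], [-174.79, -0.11], [-173.66, 173.66]. Speed limits (degrees/s): [136.94, 136.94, 172.46, 180, 180, 180].

## Interface

Orientations are given as a 3x3 rotation matrix whose columns are the frame's x, y, z axes.
In Python, from cell import r gives the robot as it stands.
- The arm moves only by the tool move_arm, never from a script. Its argument "targets" is one flat list of numbers, 7 for each row, row after row: the turn, a rotation vector about the world's x, y, z in units of 5 degrees (1.0 is 5 degrees), then the shift along the world's x, y, z in units of 25 mm (1.0 is 25 mm), then the closure, from 0 (fully open) to 1 (shut). In form: [rx, ry, rz, x, y, z, claw, rx, ry, rz, x, y, z, claw, ...]. A call has 1 to 12 rows; each row shifts and turns the commanded pose from where the row before left it; what a row does not reach is not made up. A row lasts 1/8 s, in which the tool goes at most 62.5 mm and 10.7 degrees, less where a joint would pass 70% of its speed; a pose out of reach is approached as far as the arm can. A call is refused whole if a number of a shift passes 1 or a number of a turn 1, either way. A call with a gripper value outside its range is refused whole. The fingers move at their own pace and stop on an object; "newtons" is the grip in N (left out, the last holds). Time passes only in rows, so rows that do not move let the fingers close. It gives the time, the measured TCP pose, the force, the opening and the grip force at its end, in the units of the state.
- r.state(): the state, without advancing time (a new reading comes with each control period).
- r.grab_frame(name): name is "scene" or "top"; returns the picture (480x640x3 uint8, red, green, blue); there is no depth.
- r.calibration(name): a dict with "fx", "fy", "cx", "cy" (pixels), "R" (3x3) and "t" (3): a world point X has camera coordinates R X + t. Camera axes: x right, y down, z forward; pixel columns grow to the right and rows downward; lengths in m; the calibration is good to about 2 mm. A picture is of the moment at which its call begins. calibration takes no time and is no camera call.
- r.job_done(): hands the job in; it is judged then, once.
Trained networks look in the newest picture that a camera, given by its name, has taken for a name from the list of things; names that differ only in an ending like _2 or _b are one class to them, and where a whole thing is asked for, a point or a joint stands for the part that bears it (a point fixed in the world has none). Each returns a list of dicts, best first, with "p" (0 to 1); they miss things now and then, are a little off and sometimes report something else, mostly with a low value. They report only what shows in the picture. A call takes as long as a camera call. They do not tell look-alikes from the thing itself.
- r.cut_out(camera, query): "pixels" (480x640 bool, what is visible of it) and "bbox" ([left, top, right, bottom] in pixels, round what is visible of it).
The state is a dict: "time_s": time; "q": joint angles; "dq": joint speeds; "tau": joint torques, N m; "tool_pos": TCP position; "ee_rot": TCP orientation; "wrist_force": force on the tool from outside, world axes, zero at the start; "moment": the same for the moment, N m; "width": finger opening in m; "grasp_force": force on a finger pad.
Only numpy, scipy, OpenCV 4.12 (cv2) and the standard library are available. Lean on these libraries where they do the work, as an engineer would, in place of code of your own. Each camera call takes 0.05 s, during which the arm holds its last target. There are 200 camera calls.

## Task

Two of the L-shaped glaze test tiles on the ware board, a large one and a small one, have fallen on their backs with the foot sticking up. Gently push each one by its foot with the fingertips so that it tips back up and stands on its foot on the board, within a few centimetres of where it lay; do not pinch or lift them, and leave the standing tiles, the jar and the mug where they are.

Things in the scene. Friction and masses are not known exactly. Their poses are not given: they have to be found in the camera images.
- board: plywood ware board, 280 (x) by 560 (y) by 18 mm thick, fixed to the table; origin at the centre of its underside, so its top is 18 mm above the table. The tiles are on it: the two fallen ones towards its two ends (either may be at either end), the two standing ones in the middle
- big_tile: The large L-shaped white test tile, 200 g, blue-glazed panel end, lying on its back: panel 85 x 65 x 9 mm flat, foot 14 mm thick, 65 wide, upright to 65 mm above the board. Origin: middle of the heel edge (outer corner of panel and foot, always on the board). x: heel along panel, level now, up once standing; y: along heel; z: heel along foot, up now. Foot fills x 0-14, panel z 0-9 mm
- small_tile: The small L-shaped white test tile, 110 g, blue-glazed panel end, lying on its back: panel 68 x 50 x 8 mm flat, foot 12 mm thick, 50 wide, upright to 52 mm above the board. Origin: middle of the heel edge (outer corner of panel and foot, always on the board). x: heel along panel, level now, up once standing; y: along heel; z: heel along foot, up now. Foot fills x 0-12, panel z 0-8 mm
- big_tile_push (a point): middle of the inner face of the large tile's foot (the face over the panel), 14 mm along x and 49 mm along z from the tile's origin. Pushed here towards the tile's -x by about 1 N, the loose tile rolls about its heel edge; past about 50 degrees it drops onto its foot by itself. A push low on the foot, or on its outer face, tends only to slide it
- small_tile_push (a point): middle of the inner face of the small tile's foot (the face over the panel), 12 mm along x and 40 mm along z from the tile's origin. Pushed here towards the tile's -x by about 1 N, the loose tile rolls about its heel edge; past about 50 degrees it drops onto its foot by itself. A push low on the foot, or on its outer face, tends only to slide it
- near_tile: The one nearer the robot of the two in the middle of the board, bystander, already standing: an L-shaped white tile of the small size, 68 mm tall, 50 mm wide, foot reaching 52 mm from the heel. Origin: the middle of its heel edge on the board; z up, foot towards its -x. Must stay where it is.
- far_tile: The one farther from the robot of the two in the middle of the board, bystander, already standing: an L-shaped white tile of the small size, 68 mm tall, 50 mm wide, foot reaching 52 mm from the heel. Origin: the middle of its heel edge on the board; z up, foot towards its -x. Must stay where it is.
- jar: bystander: small pale glaze jar with a white cap, 60 mm across, 85 mm tall, on the table beside the left (+y) end of the board; origin at the centre of its underside
- mug: bystander: terracotta mug, 80 mm across plus a handle, 90 mm tall, on the table beside the right (-y) end of the board; origin at the centre of its underside
Mind the look-alikes: they are no part of the job. What is shaped like the small_tile but purple is not meant. Leave any purple look-alike of the big_tile alone.

How it is judged (in metres and radians):
At the end, for the whole second after the job is handed in: Both fallen tiles stand at rest on their feet on the board (within 0.1 rad of upright, heel edge within 5 mm of the board's top and less than 60 mm from where it was); the two standing tiles still stand, and they, the jar and the mug are within 20 mm of where they were (angle between each of big_tile, small_tile's own x axis and vertical below 0.1 rad and distance of each of big_tile, small_tile from where it was at the start of the episode below 0.06 m and linear speed of each of big_tile, small_tile below 0.02 m/s and angular speed of each of big_tile, small_tile below 0.1 rad/s and height (world z) of big_tile between 0.013 and 0.023 m and height (world z) of small_tile between 0.013 and 0.023 m and angle between each of near_tile, far_tile's own z axis and vertical below 0.1 rad and distance of each of near_tile, far_tile, jar, mug from where it was at the start of the episode below 0.02 m); the robot touches nothing.
It fails at once if a fallen tile is lifted (its heel edge more than 20 mm above the board) instead of being tipped up on its heel (height (world z) of any of big_tile, small_tile above 0.038 m).
It fails at once if a fallen tile is pinched or pressed hard (over 18 N from the fingers) (contact force between the fingers and big_tile above 18 N or contact force between the fingers and small_tile above 18 N).
It fails at once if a standing tile is shifted by more than 20 mm, lifted or knocked over (distance of any of near_tile, far_tile from where it was at the start of the episode above 0.02 m or angle between any of near_tile, far_tile's own z axis and vertical above 0.3 rad).
It fails at once if the jar or the mug is shifted by more than 20 mm, lifted or knocked over (distance of any of jar, mug from where it was at the start of the episode above 0.02 m or angle between any of jar, mug's own z axis and vertical above 0.3 rad).
It also fails if it takes over 45 s, if anything falls off the work surface, if the arm or the gripper's body presses on something with over 40 N, if the wrist force passes 120 N, or if a joint passes its speed limit or range.

## Working session

There is one attempt and no reset: what is moved stays moved. The work goes in short steps, Python scripts to look and compute and a tool call to move; the robot and the scene stay as the last step left them, time stands still between calls to the robot, and variables do not carry over. Pictures are saved under pics/ and viewed, at most 10 in all, crops included, and the job is handed in when it is done.

Besides the shell and the picture viewer there is one more tool, called after ">>>" as a command line: name --argument value ..., lists and objects as JSON in quotes. move_arm: Moves the arm, as the interface text tells. Its arguments: {"type":"object","properties":{"targets":{"type":"array"},"newtons":{"type":"number"}},"required":["targets"]}

```bash
mkdir -p pics; python3 - <<'E'
from cell import r
import cv2
import numpy as np
for c in("scene","top"):
    im=r.grab_frame(c); cv2.imwrite(f"pics/{c}0.png",im[:,:,::-1])
    k=r.calibration(c); print(c,k["fx"],k["cx"],k["cy"],np.round(k["R"],3).tolist(),np.round(k["t"],3))
    for n in("big_tile","small_tile","near_tile","far_tile","jar","mug"):
        print(n,[(round(d["p"],2),d["bbox"]) for d in r.cut_out(c,n)])
print(r.state())
E
```

```text
scene 535.5683987893079 327.98057663090515 232.18591890580186 [[0.117, 0.993, 0.017], [0.585, -0.055, -0.809], [-0.803, 0.105, -0.587]] [-0.046 -0.259  1.603]
big_tile [(0.84, [386.0, 234.7, 423.9, 283.5]), (0.57, [473.6, 248.9, 534.1, 290.0])]
small_tile [(0.85, [228.2, 231.5, 258.2, 256.2]), (0.56, [138.1, 207.9, 175.2, 239.3])]
near_tile [(0.73, [314.2, 214.2, 336.8, 243.9])]
far_tile [(0.94, [298.1, 251.4, 329.3, 281.4]), (0.35, [388.1, 233.9, 423.1, 285.9])]
jar [(0.78, [497.4, 198.5, 533.7, 242.6])]
mug [(0.89, [78.9, 215.4, 141.4, 276.8])]
top 614.0129535847049 312.185091734051 233.33440319968443 [[0.024, -1.0, 0.0], [-0.98, -0.024, -0.197], [0.197, 0.004, -0.98]] [-0.014  0.527  1.522]
big_tile [(0.98, [169.1, 175.4, 205.6, 203.1]), (0.78, [245.4, 186.5, 280.6, 220.2]), (0.22, [210.2, 170.0, 436.4, 300.7])]
small_tile [(0.79, [376.9, 230.9, 401.5, 260.9]), (0.79, [451.3, 279.7, 487.1, 305.2])]
near_tile [(0.92, [308.1, 237.0, 328.3, 267.2])]
far_tile [(0.79, [324.1, 190.9, 341.1, 217.2]), (0.54, [244.8, 182.9, 282.4, 221.2])]
jar [(0.61, [132.7, 230.0, 164.0, 263.6])]
mug [(0.55, [470.1, 228.3, 523.2, 266.1])]
{'time_s': 0.7, 'q': array([ 8.43439067e+01,  2.05429365e+01,  6.80640473e-01, -1.36948944e-03,
       -7.01374305e+01, -1.65060938e+01]), 'dq': array([ 0.05863854, -0.14627397, -0.0299872 ,  0.03637168,  0.07173108,
        0.06110891]), 'tau': array([-9.32064577e-04, -5.82162559e+01,  2.93249953e+01,  7.00139880e+00,
        1.26433797e-02, -2.03252011e-05]), 'tool_pos': array([0.25463835, 0.62507504, 0.29218557]), 'ee_rot': array([[ 9.26116679e-01, -3.77237188e-01, -2.19003748e-05],
       [-3.77237188e-01, -9.26116679e-01,  6.96469223e-06],
       [-2.29096433e-05,  1.81151817e-06, -1.00000000e+00]]), 'wrist_force': array([-0.68734203,  0.09486786,  0.17059737]), 'moment': array([-0.04952837, -0.02614921,  0.00812506]), 'grasp_force': 0.0, 'width': 0.08781730733985414}
```

View pics/scene0.png

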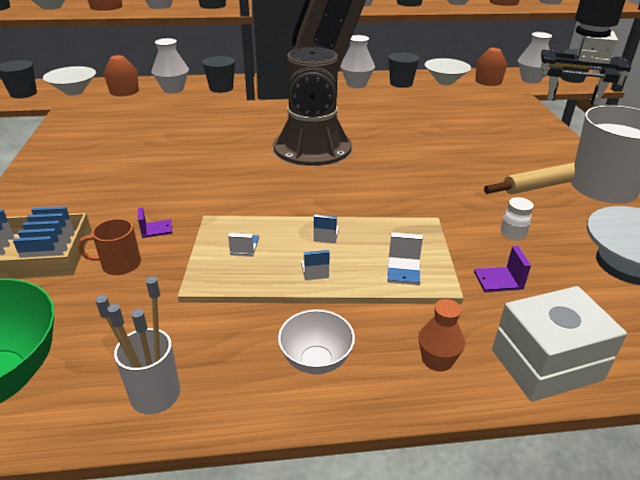

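View pics/top0.png

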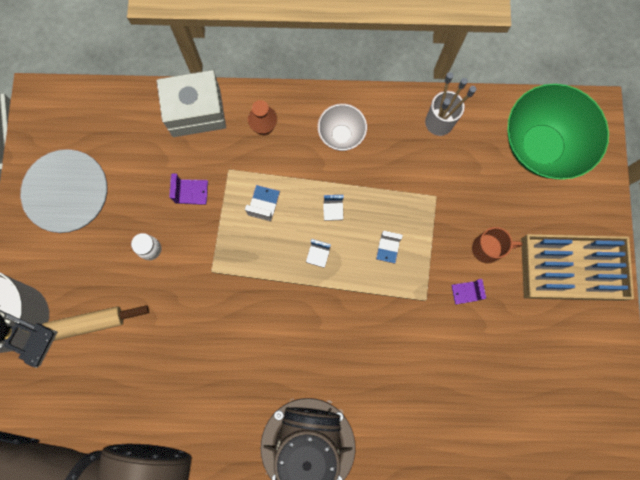

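Candidates: the big tile could be the white one at top (263,203) / scene (405,258) or the purple one at top (188,190). The small tile could be the white one at top (389,246) / scene (243,243) or the purple one at top (468,292). In both cases the white tile with the blue panel end, lying on the board, fits the description. I'll confirm this in an enlarged crop.

```bash
python3 - <<'E'
import cv2,numpy as np
t=cv2.imread("pics/top0.png");s=cv2.imread("pics/scene0.png")
# (x0,y0) 60x45 crops, scale 6.5
f=lambda im,x,y:cv2.resize(im[y:y+46,x:x+62],(400,297),interpolation=cv2.INTER_CUBIC)
m=np.vstack([np.hstack([f(t,232,180),f(t,360,225)]),np.hstack([f(s,375,232),f(s,212,222)])])
cv2.imwrite("pics/crop1.png",m)
E
```

```text
(no output)
```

View pics/crop1.png

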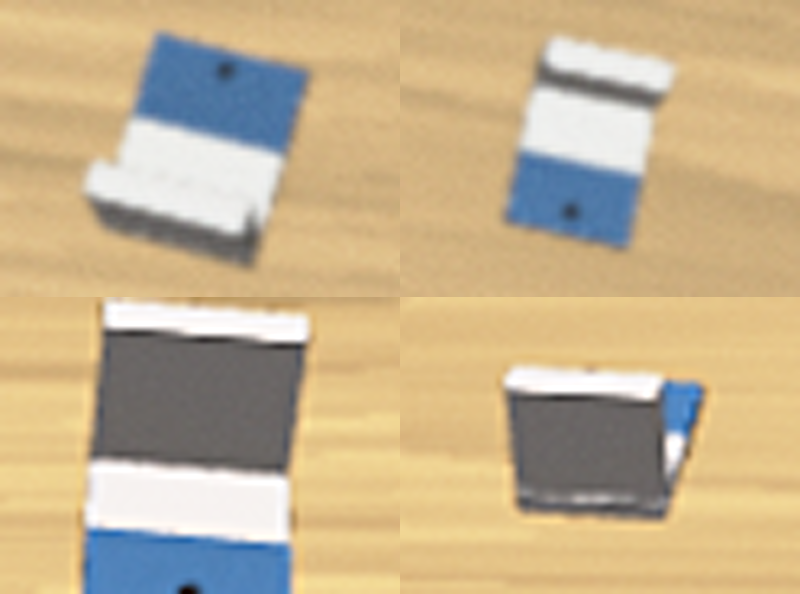

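The crop shows both white-and-blue tiles on the board, each with its foot up. The big tile's foot is on the robot side at top (258,210). The small tile's foot is on the far side at top (391,236), with its panel pointing towards the robot. Next I'll fit the poses from the corners in both views.

```bash
cat > fit.py <<'E'
from cell import r
import numpy as np
from scipy.optimize import least_squares
K={c:r.calibration(c) for c in("top","scene")}
def proj(c,X):
    k=K[c];p=X@np.array(k["R"]).T+k["t"]
    return p[:,:2]/p[:,2:]*[k["fx"],k["fy"]]+[k["cx"],k["cy"]]
def fit(obs,x0):
    def res(p):
        c,s=np.cos(p[3]),np.sin(p[3]);R=np.array([[c,-s,0],[s,c,0],[0,0,1]])
        return np.concatenate([(proj(v,np.array(M)@R.T+p[:3])-px).ravel() for v,M,px in obs])
    o=least_squares(res,x0,loss="soft_l1");return o.x,o.fun
def tri(px):
    A=[]
    for c in K:
        k=K[c];P=np.c_[k["R"],k["t"]];u=(px[c][0]-k["cx"])/k["fx"];v=(px[c][1]-k["cy"])/k["fy"]
        A+=[u*P[2]-P[0],v*P[2]-P[1]]
    h=np.linalg.svd(A)[2][-1];return h[:3]/h[3]
E
python3 - <<'E'
from fit import *
s=400/62
def px(l,ox,oy,cx,cy): return np.array([[(a-cx+.5)/s-.5+ox,(b-cy+.5)/s-.5+oy] for a,b in l])
# big: left in image=+y
w,h=.0325,.065
TB=px([(108,160),(268,202),(87,190),(243,235),(253,267),(100,222),(158,33),(308,72)],232,180,0,0)
MT=[(.014,w,h),(.014,-w,h),(0,w,h),(0,-w,h),(0,-w,0),(0,w,0),(.085,w,.009),(.085,-w,.009)]
SB=px([(105,302),(308,318),(105,330),(305,342),(90,460),(290,476)],375,232,0,297)
# in scene image right=+y
MS=[(0,-w,h),(0,w,h),(.014,-w,h),(.014,w,h),(.014,-w,.009),(.014,w,.009)]
p,f=fit([("top",MT,TB),("scene",MS,SB)],[.6,.1,.018,0]);print("big",p[:3].round(4),np.degrees(p[3]).round(1),np.abs(f).max().round(2))
print("foot top outer corners",tri({"top":TB[2],"scene":SB[1]}).round(4),tri({"top":TB[3],"scene":SB[0]}).round(4))
w,h=.025,.052
TB=px([(550,37),(675,65),(540,68),(665,92),(505,220),(630,247)],360,225,400,0)
MT=[(0,-w,h),(0,w,h),(.012,-w,h),(.012,w,h),(.068,-w,.008),(.068,w,.008)]
SB=px([(508,370),(663,378),(510,393),(662,400),(520,512),(665,518)],212,222,400,297)
MS=[(.012,w,h),(.012,-w,h),(0,w,h),(0,-w,h),(0,w,0),(0,-w,0)]
p,f=fit([("top",MT,TB),("scene",MS,SB)],[.6,-.1,.018,3.1]);print("small",p[:3].round(4),np.degrees(p[3]).round(1),np.abs(f).max().round(2))
print("foot top outer corners",tri({"top":TB[0],"scene":SB[3]}).round(4),tri({"top":TB[1],"scene":SB[2]}).round(4))
# standing tiles, jar, mug: approx ground points
for n,u in {"near":(318,254),"far":(333,208),"jar":(145,246),"mug":(493,245)}.items():
    k=K["top"];d=np.array(k["R"]).T@[(u[0]-k["cx"])/k["fx"],(u[1]-k["cy"])/k["fy"],1];c=-np.array(k["R"]).T@k["t"]
    print(n,(c+d*(.05-c[2])/d[2]).round(3))
E
```

```text
big [0.5716 0.1407 0.016 ] -14.1 2.55
foot top outer corners [0.5801 0.1717 0.0812] [0.5636 0.1094 0.0799]
small [ 0.5314 -0.2035  0.0149] 170.3 1.1
foot top outer corners [ 0.5363 -0.1789  0.0665] [ 0.5264 -0.228   0.0655]
near [ 0.474 -0.017  0.05 ]
far [ 0.596 -0.053  0.05 ]
jar [0.484 0.426 0.05 ]
mug [ 0.508 -0.464  0.05 ]
```

>>> move_arm --targets '[0,0,0.2,0.7,-1,0,1,0,0,0.2,0.7,-1,0,1,0,0,0.2,0.7,-1,0,1,0,0,0.2,0.7,-1,0,1,0,0,0.2,0.7,-1,0,1,0,0,0.2,0.7,-1,0,1,0,0,0.2,0.7,-1,0,1,0,0,0.2,0.7,-1,0,1,0,0,0,0.7,-1,0,1,0,0,0,0.7,-1,0,1]' --newtons 5

```text
time_s: 1.95
tool_pos: [0.4301, 0.3743, 0.2924]
ee_rot: [[0.97, -0.245, 0.0], [-0.245, -0.97, 0.0], [0.0, -0.0, -1.0]]
wrist_force: [0.4, 0.3, 0.0]
width: 0.0007
grasp_force: 0.0
```

>>> move_arm --targets '[0,0,0,0.7,-1,-0.2,1,0,0,0,0.7,-1,-0.2,1,0,0,0,0.7,-1,-0.2,1,0,0,0,0.7,-1,-0.2,1,0,0,0,0.7,-1,-0.2,1,0,0,0,0.7,-1,-0.2,1,0,0,0,0.7,-1,-0.2,1,0,0,0,0.7,-1,-0.2,1,0,0,0,0.7,-1,-0.2,1,0,0,0,0.84,-0.76,-0.2,1,0,0,0,0,0,0,1]'

```text
time_s: 3.32
tool_pos: [0.6089, 0.1298, 0.2414]
ee_rot: [[0.969, -0.247, -0.001], [-0.247, -0.969, -0.001], [-0.001, 0.001, -1.0]]
wrist_force: [-0.6, 0.1, 0.6]
width: 0.0007
grasp_force: 0.0
```

>>> move_arm --targets '[0,0,0,0,0,-0.7,1,0,0,0,0,0,-0.8,1,0,0,0,0,0,-0.8,1,0,0,0,0,0,-0.8,1,0,0,0,0,0,-0.8,1,0,0,0,0,0,-0.5,1,0,0,0,0,0,0,1]'

```text
time_s: 4.2
tool_pos: [0.6073, 0.1313, 0.131]
ee_rot: [[0.97, -0.244, -0.002], [-0.244, -0.97, -0.001], [-0.002, 0.001, -1.0]]
wrist_force: [-0.4, -0.7, -0.1]
width: 0.0009
grasp_force: 0.0
```

```bash
python3 - <<'E'
from cell import r
import cv2,numpy as np
s=r.grab_frame("scene")[:,:,::-1];t=r.grab_frame("top")[:,:,::-1]
f=lambda im,x,y:cv2.resize(im[y:y+100,x:x+80],(400,500),interpolation=cv2.INTER_CUBIC)
cv2.imwrite("pics/b1.png",np.hstack([f(s,365,195),f(t,222,150)])); print(r.state()["tool_pos"],r.state()["wrist_force"])
E
```

```text
[0.608284   0.13145313 0.1325604 ] [-0.60030616  0.07689991  0.03269739]
```

View pics/b1.png

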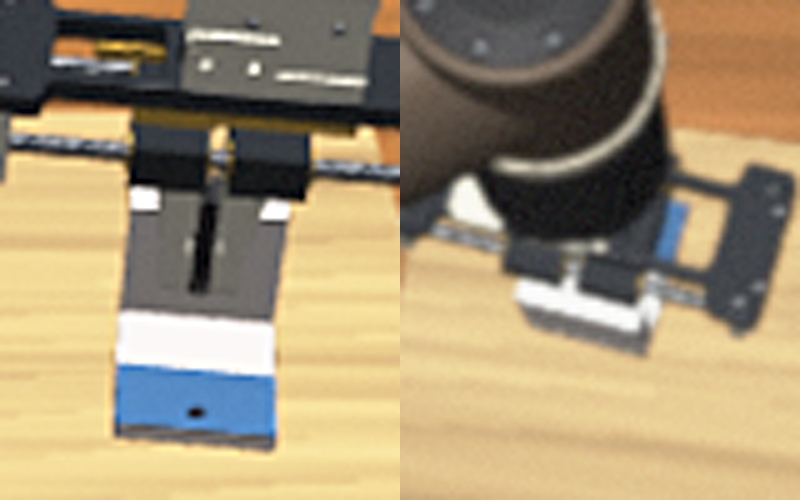

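The fingers sit centred over the panel, beyond the big tile's foot (scene crop ~(205,245), foot behind). Pushing now.

>>> move_arm --targets '[0,0,0,-0.2,0.05,0,1,0,0,0,-0.2,0.05,0,1,0,0,0,-0.2,0.05,0,1,0,0,0,-0.2,0.05,0,1,0,0,0,-0.2,0.05,0,1,0,0,0,-0.2,0.05,0,1,0,0,0,-0.2,0.05,0,1,0,0,0,-0.2,0.05,-0.06,1,0,0,0,-0.2,0.05,-0.06,1,0,0,0,-0.2,0.05,-0.06,1]'

```text
time_s: 5.55
tool_pos: [0.5576, 0.1436, 0.1274]
ee_rot: [[0.97, -0.245, -0.0], [-0.245, -0.97, -0.0], [-0.0, 0.0, -1.0]]
wrist_force: [0.4, 0.3, -0.2]
width: 0.0007
grasp_force: 0.0
```

```bash
python3 - <<'E'
from cell import r
import cv2,numpy as np
s=r.grab_frame("scene")[:,:,::-1];t=r.grab_frame("top")[:,:,::-1]
f=lambda im,x,y:cv2.resize(im[y:y+100,x:x+80],(400,500),interpolation=cv2.INTER_CUBIC)
cv2.imwrite("pics/b2.png",np.hstack([f(s,365,195),f(t,222,150)])); print(r.state()["tool_pos"],r.state()["wrist_force"])
E
```

```text
[0.55739894 0.14359391 0.12735332] [-0.21971063  0.00227938 -0.75705836]
```

View pics/b2.png

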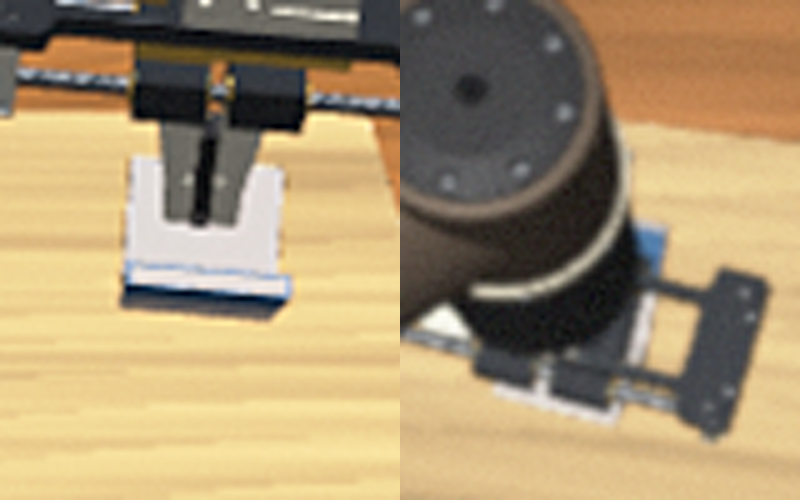

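The big tile is tilting, at about 40–45° (raised panel edge at scene crop row ~280), and it hasn't slid. Continuing the push, then moving clear and up.

>>> move_arm --targets '[0,0,0,-0.2,0.05,-0.06,1,0,0,0,-0.2,0.05,-0.06,1,0,0,0,-0.2,0.05,0,1,0,0,0,-0.2,0.05,0,1,0,0,0,-0.2,0.05,0,1,0,0,0,-0.2,0.05,0,1,0,0,0,-0.2,0.05,0,1,0,0,0,-0.2,0.05,0.1,1,0,0,0,-0.2,0.05,0.2,1,0,0,0,-0.4,0.1,0.3,1,0,0,0,-0.4,0.1,0.5,1,0,0,0,-0.4,0.1,0.6,1]'

```text
time_s: 7.15
tool_pos: [0.4824, 0.1625, 0.1683]
ee_rot: [[0.97, -0.245, 0.0], [-0.245, -0.97, 0.0], [0.0, -0.0, -1.0]]
wrist_force: [0.5, 0.2, -0.3]
width: 0.0005
grasp_force: 0.0
```

```bash
python3 - <<'E'
from cell import r
import cv2,numpy as np
s=r.grab_frame("scene")[:,:,::-1]
cv2.imwrite("pics/b3.png",cv2.resize(s[180:320,280:480],(800,560),interpolation=cv2.INTER_CUBIC)); print(r.state()["tool_pos"],r.state()["wrist_force"])
E
```

```text
[0.48236524 0.16302357 0.17035893] [-1.35719384  1.39308316  1.28352225]
```

View pics/b3.png

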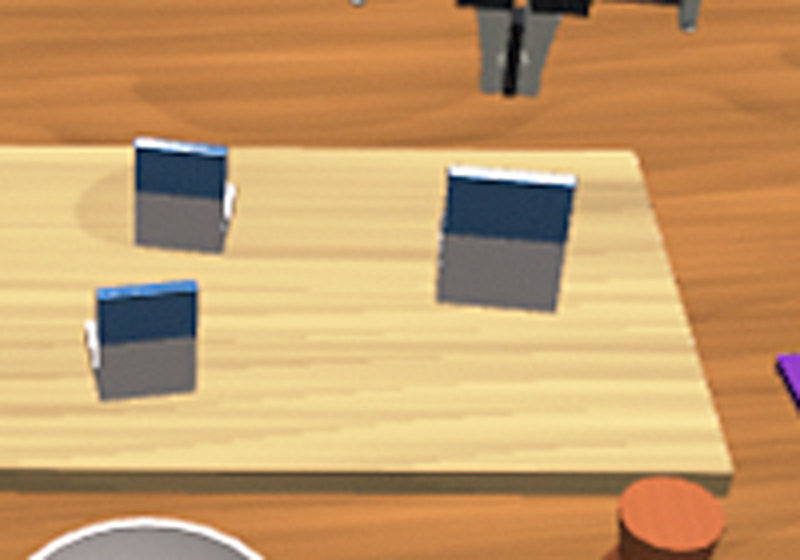

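The big tile now stands on its foot (crop (508,240)). The neighbours haven't moved. On to the small one.

>>> move_arm --targets '[0,0,0.2,0,0,1,1,0,0,0.2,0,-0.4,1,1,0,0,0.2,0.1,-1,0,1,0,0,0.2,0.1,-1,0,1,0,0,0.1,0.1,-1,0,1,0,0,0,0.1,-1,0,1,0,0,0,0.1,-1,0,1,0,0,0,0.1,-1,0,1,0,0,0,0,-1,0,1,0,0,0,0,-1,0,1,0,0,0,0,-1,0,1,0,0,0,0,-1,0,1]'

```text
time_s: 8.7
tool_pos: [0.4981, -0.0982, 0.2179]
ee_rot: [[0.986, -0.168, 0.001], [-0.168, -0.986, 0.0], [0.001, -0.0, -1.0]]
wrist_force: [-0.0, -0.4, 0.7]
width: 0.0002
grasp_force: 0.0
```

>>> move_arm --targets '[0,0,0,0,-1,0,1,0,0,0,0,-1,0,1,0,0,0,0,-1,0,1,0,0,0,0,-1,0,1,0,0,0,0,0,0,1]'

```text
time_s: 9.32
tool_pos: [0.4979, -0.1986, 0.2176]
ee_rot: [[0.986, -0.17, 0.0], [-0.17, -0.986, -0.0], [0.0, 0.0, -1.0]]
wrist_force: [-0.4, 1.0, 0.8]
width: 0.0006
grasp_force: 0.0
```

>>> move_arm --targets '[0,0,0,0,0,-0.7,1,0,0,0,0,0,-0.8,1,0,0,0,0,0,-0.8,1,0,0,0,0,0,-0.8,1,0,0,0,0,0,-0.7,1,0,0,0,0,0,0,1]'

```text
time_s: 10.07
tool_pos: [0.4975, -0.1969, 0.1215]
ee_rot: [[0.986, -0.167, -0.002], [-0.167, -0.986, 0.0], [-0.002, 0.0, -1.0]]
wrist_force: [-0.5, -1.2, -0.9]
width: 0.0006
grasp_force: 0.0
```

```bash
python3 - <<'E'
from cell import r
import cv2,numpy as np
s=r.grab_frame("scene")[:,:,::-1];t=r.grab_frame("top")[:,:,::-1]
f=lambda im,x,y:cv2.resize(im[y:y+100,x:x+80],(400,500),interpolation=cv2.INTER_CUBIC)
cv2.imwrite("pics/s1.png",np.hstack([f(s,205,180),f(t,350,195)])); print(r.state()["tool_pos"],r.state()["wrist_force"])
E
```

```text
[ 0.49850572 -0.19723726  0.12288235] [-0.62390122  0.06088501  0.62757045]
```

View pics/s1.png

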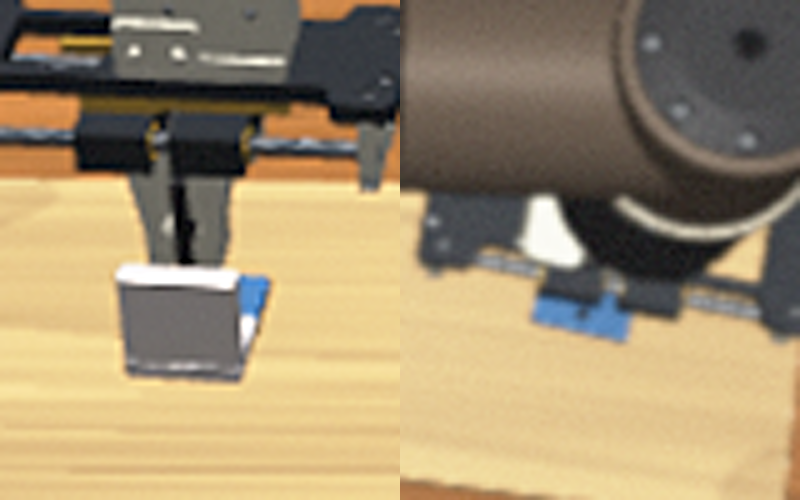

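Fingers are centred just behind the small tile's foot (scene crop (180,260)). Pushing away from the robot.

>>> move_arm --targets '[0,0,0,0.2,-0.035,0,1,0,0,0,0.2,-0.035,0,1,0,0,0,0.2,-0.035,0,1,0,0,0,0.2,-0.035,0,1,0,0,0,0.2,-0.035,0,1,0,0,0,0.2,-0.035,0,1,0,0,0,0.2,-0.035,-0.06,1,0,0,0,0.2,-0.035,-0.06,1,0,0,0,0.2,-0.035,-0.06,1,0,0,0,0.2,-0.035,-0.06,1]'

```text
time_s: 11.42
tool_pos: [0.5485, -0.2064, 0.116]
ee_rot: [[0.986, -0.168, -0.0], [-0.168, -0.986, -0.0], [-0.0, 0.0, -1.0]]
wrist_force: [-0.3, 0.6, 0.1]
width: 0.0005
grasp_force: 0.0
```

>>> move_arm --targets '[0,0,0,0.2,-0.035,0,1,0,0,0,0.2,-0.035,0,1,0,0,0,0.2,-0.035,0,1,0,0,0,0.2,-0.035,0,1,0,0,0,0.2,-0.035,0,1,0,0,0,0.2,-0.035,0.1,1,0,0,0,0.2,-0.035,0.2,1,0,0,0,0.2,-0.035,0.5,1,0,0,0,0.2,-0.035,0.8,1,0,0,0,0.2,-0.035,1,1,0,0,0,0,0,1,1,0,0,0,0,0,1,1]'

```text
time_s: 12.92
tool_pos: [0.5983, -0.2152, 0.2331]
ee_rot: [[0.986, -0.168, 0.001], [-0.168, -0.986, -0.0], [0.001, 0.0, -1.0]]
wrist_force: [0.8, -0.9, -0.2]
width: 0.0005
grasp_force: 0.0
```

>>> move_arm --targets '[0,0,0,-0.5,0,1,1,0,0,0,-0.8,0,1,1,0,0,0,-0.8,0,0.5,1,0,0,0,-0.8,0,0,1,0,0,0,-0.8,0,0,1,0,0,0,0,0,0,1]'

```text
time_s: 13.68
tool_pos: [0.5048, -0.2152, 0.2952]
ee_rot: [[0.986, -0.168, 0.002], [-0.168, -0.986, -0.0], [0.002, -0.0, -1.0]]
wrist_force: [1.1, 0.8, -0.8]
width: 0.0004
grasp_force: 0.0
```

```bash
python3 - <<'E'
from fit import *
import cv2
s=r.grab_frame("scene")[:,:,::-1]
cv2.imwrite("pics/end.png",cv2.resize(s[180:320,180:460],(800,400),interpolation=cv2.INTER_CUBIC)); print(r.state()["tool_pos"],r.state()["wrist_force"],r.state()["time_s"])
print("start heels px (crop)",(proj("scene",np.array([[.5716,.1407,.018],[.5314,-.2035,.018]]))-[180,180])*800/280)
for c in("scene","top"):
  for n in("near_tile","far_tile","jar","mug"):
    if c=="scene" : print(n,[(round(d["p"],2),d["bbox"]) for d in r.cut_out(c,n)])
E
```

```text
[ 0.50567253 -0.21524654  0.29500638] [ 0.55267959 -0.12526252  0.1597903 ] 13.725
start heels px (crop) [[637.5147028  220.33204523]
 [174.98985174 214.32802399]]
near_tile [(0.73, [390.9, 220.5, 420.6, 256.5]), (0.62, [315.2, 213.4, 337.5, 243.2])]
far_tile [(0.64, [299.7, 252.5, 326.8, 282.1])]
jar [(0.84, [496.5, 198.7, 533.3, 242.0])]
mug [(0.73, [77.9, 215.4, 139.7, 277.6]), (0.36, [225.5, 229.5, 253.6, 269.9])]
```

View pics/end.png

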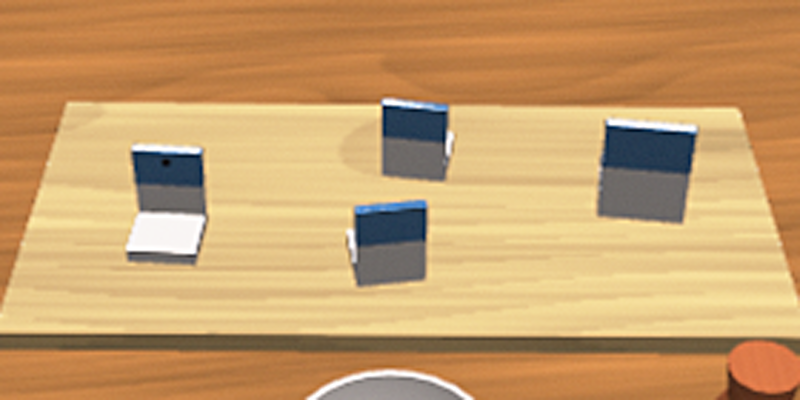

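Both tiles stand with their heels essentially where they were: the big one at crop (642,220), the small one at (170,214). The other tiles, the jar and the mug haven't moved, and the arm is clear.

```bash
python3 -c "
from cell import r
print(r.job_done())"
```

```text
the job is handed in; nothing more can be done
None
```

Both fallen tiles were tipped up and now stand on their feet where they lay; the standing tiles, jar and mug haven't moved, and I've handed the job in (no verdict was returned).

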